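# Push the stuck piston seal out of a pipette barrel

## Task

A worn orange piston seal is stuck in the clear pipette barrel clamped in the service stand. Take the red-handled push-out rod from its block, turn it so its two ribs line up with the two grooves in the barrel, and push it down until the seal comes out of the lower end and drops into the parts tray underneath. Then stand the rod fully back in its block, upright, and leave the other things on the bench where they are.

Things in the scene. Friction and masses are not known exactly. Their poses are not given: they have to be found in the camera images.
- service_stand: Fixed aluminium stand clamping a milky-clear pipette barrel upright over a tray. Origin: on the bench under the barrel's axis; z up. Barrel 40 mm outside, blue band at its rim, open at both ends, from 38 to 102 mm above the bench. Cross beam and posts lie along the stand's y, out to 94 mm from the axis and up to 86 mm high, so lower than the barrel's rim.
- barrel_mouth (a point): Centre of the barrel's upper rim, 102 mm above the bench; axes as the stand's. Bore 23 mm wide, with two grooves facing each other along its whole length at the stand's +x and -x (at right angles to the beam, under red rim marks), 8 mm wide, reaching 16 mm from the axis. Half a turn makes no difference.
- barrel_foot (a point): Centre of the barrel's lower rim, 38 mm above the bench.
- piston_seal: The stuck seal: orange disc 22 mm across, 12 mm thick, 25 g, with two lugs in the grooves. Origin: centre of its underside, at first 25 mm above the barrel's lower rim (top face 27 mm below the upper rim). Springy lands grip it: a firm push of about 15 N starts it, then a few N move it on; it drops free by the time the collar is 4 mm above the rim.
- push_rod: Loose rod, 114 mm long, 0.22 kg. Origin: centre of its tip, the lower end; z up along the rod. Steel shank 20 mm in diameter, tip tapered to 15 mm over 5 mm. Two brass ribs along it at its +x and -x, 5 mm wide, reaching 14 mm from the axis, with rounded lower ends 8 mm above the tip. Half a turn about z makes no difference.
- rod_tip (a point): Centre of the rod's tip face (the rod's origin). The rod's steel collar, 44 mm across, is 69 to 77 mm above it: it is the stop on the barrel's rim and rests on the block's top.
- rod_grip (a point): Point on the rod's axis in its flat red handle, 101 mm above the tip: where to grip. Handle 77 to 113 mm above the tip, 52 mm long along the rod's x (in line with the ribs), 14 mm thick along its y; grip it across the thickness.
- tool_block: Fixed grey block 72 x 72 x 72 mm (8 mm high flanges to 100 mm) with one plain round hole right through, 34 mm in diameter, in which the rod stands with its collar on the block's top and its tip 3 mm above the bench. Origin: centre of its underside on the bench.
- block_hole (a point): Centre of the hole's mouth, on the block's top, 72 mm above the bench.
- parts_tray: Loose grey parts tray 150 x 100 x 18 mm, on the bench under the barrel between the stand's feet; floor 4 mm thick. Origin: centre of its underside; its x runs along the 100 mm side, its y along the 150 mm side.
- spare_shaft: Loose spare pipette nose cone, white, 76 x 18 x 19 mm, lying between stand and block; origin at the centre of its underside. Leave alone.
- grease_jar: Small jar with green lid, 40 mm across, 26 mm high; origin at the centre of its underside. Leave alone.
- seal_case: Flat clear case of spare seals, 62 x 86 x 17 mm; origin at the centre of its underside. Leave alone.
Not all that is in view belongs to the job. There is more than one size of the push_rod; the job needs the middle-sized.

How it is judged:
By the outcome, as a careful person would: the job done as asked, in the order asked, and still so for the second after the job is handed in, with the robot touching nothing.
It also fails if it takes over 59 s, if anything falls off the work surface, if the arm or the gripper's body presses on something with over 40 N, if the wrist force passes 120 N, or if a joint passes its speed limit or range.

## Robot

A 6-joint arm with a two-finger parallel gripper is mounted at the origin on a cart in front of the work surface, level with it; the furniture and walls round the work are solid. World frame = base frame: x ahead of the robot, y to its left, z up, the work surface at z = 0. Lengths are in m, angles in rad, forces in N, time in s.
With the tool pointing down it reaches from about 0.35 to 0.725 m from the base axis. Payload 6 kg.
Tool frame: the origin (TCP) lies on the centre line of the jaws, within the pads' length; the fingertips stand 11 mm ahead of it and the grasp point (between the pads) lies 8 mm behind it; z points along the fingers, y is the line along which they close (so a half turn about z gives the same grasp; the last joint's range is limited). The gripper opens to 85 mm and grips with 20 to 120 N. Pads are 22 mm wide; open, the fingers measure 114 mm over their backs; the gripper's body (76 mm by 85 mm) begins 54 mm behind the grasp point. The pads swing forward as they close: fully open they stand 13 mm farther back than shut.
Start: joints at [-0.962, 0.04, 0.085, 0, -1.615, -0.334], TCP at [0.163, -0.577, 0.242] pointing down, gripper open.
Joint ranges: [-2.56, 2.56], [-1.29, 2.01], [-1.08, 1.49], [-3.29, 1.98], [-2.81, -0.18], [-2.99, 2.99]. Speed limits (rad/s): [2.57, 2.57, 3.01, 3.14, 3.14, 3.14].

## Interface

Orientations are given as a 3x3 rotation matrix whose columns are the frame's x, y, z axes.
In Python, from cell import monitor, optics, order gives the robot as it stands.
- The arm moves only by the shell command python3 -m handwheel 'ROWS'. ROWS is JSON, a list of rows, each a list of 3 entries, a list of its own where there are three numbers: the shift along the world's x, y, z in mm, then the turn, a rotation vector about the world's x, y, z in degrees, then the closure, from -1 (fully open) to 1 (shut), so that 0 is half open. In form: [[[tx, ty, tz], [rx, ry, rz], jaw], ...]. A call has 1 to 5 rows; each row shifts and turns the commanded pose from where the row before left it; what a row does not reach is not made up. A row lasts 1/10 s, in which the tool goes at most 50 mm and 8.59 degrees, less where a joint would pass 70% of its speed; a pose out of reach is approached as far as the arm can. A call with a gripper value outside its range is refused whole. The fingers move at their own pace and stop on an object; the grip force is fixed at half the most. Time passes only in rows, so rows that do not move let the fingers close. It gives the time, the measured TCP pose, the force, the opening and the grip force at its end, in the units of the state.
- monitor.read_state(): the state, without advancing time (a new reading comes with each control period).
- optics.camera(name): name is "scene" or "top" or "wrist"; returns the picture (384x512x3 uint8, blue, green, red); there is no depth.
- optics.camera_model(name): a dict with "fx", "fy", "cx", "cy" (pixels), "k1" (the pictures are not rectified: a ray, as slopes to the right and down, at radius r is drawn at 1 + k1 r^2 times it, then the intrinsics apply), "position" and "orientation" of the camera in the world; the wrist camera has in their place "hand_eye" (4x4, takes a point from camera to tool coordinates, whose origin is the TCP and whose axes are the flange's). Camera axes: x right, y up, looking along -z (the intrinsics and any distortion apply to the point x, -y, -z); pixel columns grow to the right and rows downward; lengths in m; the calibration is good to about 2 mm. A picture is of the moment at which its call begins: read the wrist's pose just before it. camera_model takes no time and is no camera call.
- order.finish_job(): hands the job in; it is judged then, once.
The state is a dict: "time": time; "joints": joint angles; "qd": joint speeds; "effort": joint torques, N m; "tcp_pos": TCP position; "orientation": TCP orientation; "contact_force": force on the tool from outside, world axes, zero at the start; "wrist_torque": the same for the moment, N m; "gripper_width": finger opening in m; "grasp_force": force on a finger pad.
Only numpy, scipy, OpenCV 4.12 (cv2) and the standard library are available. Lean on these libraries where they do the work, as an engineer would, in place of code of your own. Each camera call takes 0.05 s, during which the arm holds its last target. There are 200 camera calls.

## Working session

There is one attempt and no reset: what is moved stays moved. The work goes in short steps, Python scripts to look and compute and a shell command to move; the robot and the scene stay as the last step left them, time stands still between calls to the robot, and variables do not carry over. Pictures are saved under pics/ and viewed, at most 10 in all, crops included, and the job is handed in when it is done.

```bash
mkdir -p pics; ls; cat > h.py <<'E'
import numpy as np,cv2,json
from cell import monitor,optics,order
def save(n,f): 
    s=monitor.read_state(); im=optics.camera(n); cv2.imwrite('pics/'+f,im); 
    json.dump({k:(np.array(v).tolist()) for k,v in s.items()},open('pics/'+f+'.json','w')); return im,s
def campose(n,s=None):
    m=optics.camera_model(n)
    if n=='wrist':
        H=np.array(m['hand_eye']); R=np.array(s['orientation']); p=np.array(s['tcp_pos'])
        return m,R@H[:3,:3],p+R@H[:3,3]
    return m,np.array(m['orientation']),np.array(m['position'])
def ray(n,uv,s=None):
    m,R,p=campose(n,s); a=np.array([(uv[0]-m['cx'])/m['fx'],(uv[1]-m['cy'])/m['fy']])
    b=a.copy()
    for _ in range(30): b=a/(1+m['k1']*(b@b))
    d=R@np.array([b[0],-b[1],-1]); return p,d/np.linalg.norm(d)
def atz(n,uv,z,s=None):
    p,d=ray(n,uv,s); return p+d*(z-p[2])/d[2]
def proj(n,P,s=None):
    m,R,p=campose(n,s); c=R.T@(np.array(P)-p); a=np.array([c[0],-c[1]])/-c[2]; a=a*(1+m['k1']*(a@a))
    return a[0]*m['fx']+m['cx'],a[1]*m['fy']+m['cy']
def tri(L):
    A=0;b=0
    for n,uv,s in L:
        p,d=ray(n,uv,s); M=np.eye(3)-np.outer(d,d); A=A+M; b=b+M@p
    X=np.linalg.solve(A,b); return X
E
python3 - <<'E'
from h import *
a,s=save('scene','s0.png'); b,_=save('top','t0.png')
for n in('scene','top','wrist'): print(optics.camera_model(n))
print(s)
E
```

```text
pics
{'fx': 445.7662683706195, 'fy': 445.7662683706195, 'cx': 249.78584967926247, 'cy': 199.61593285275913, 'k1': -0.025144653490761677, 'position': array([-0.04131969,  0.55031952,  0.6166895 ]), 'orientation': array([[-6.45133222e-01,  4.08654336e-01, -6.45604182e-01],
       [-7.64069841e-01, -3.45744587e-01,  5.44663161e-01],
       [-6.35188994e-04,  8.44666984e-01,  5.35291773e-01]])}
{'fx': 462.77076827298623, 'fy': 462.77076827298623, 'cx': 252.6395854460253, 'cy': 193.2763838688692, 'k1': 0.02757660147717625, 'position': array([4.97652690e-01, 4.42999380e-04, 9.95735589e-01]), 'orientation': array([[ 0.02464153,  0.99596315, -0.08631457],
       [-0.99905038,  0.02143028, -0.03793511],
       [-0.03593223,  0.08716738,  0.99554544]])}
{'fx': 267.17793526875454, 'fy': 267.17793526875454, 'cx': 254.96561359708681, 'cy': 191.14571806583567, 'k1': 0.008265376412570812, 'hand_eye': array([[ 9.41573688e-04,  9.49895300e-01,  3.12566846e-01,
         8.10097657e-02],
       [ 9.99999552e-01, -9.24377145e-04, -2.03194172e-04,
         3.86007757e-05],
       [ 9.59164597e-05,  3.125
[... 274 characters left out ...]
3e-01]), 'qd': array([ 2.06694854e-03, -3.84150426e-04, -1.13539762e-03,  5.59190603e-04,
        1.73883038e-05,  2.28399556e-03]), 'effort': array([-2.46418840e-04, -3.68215692e+01,  3.47409689e+01,  6.93190366e+00,
       -5.32216407e-03, -4.55688019e-05]), 'tcp_pos': array([ 0.16280042, -0.57716006,  0.24129968]), 'orientation': array([[-9.62473814e-01, -2.71373908e-01, -5.99059883e-04],
       [-2.71374538e-01,  9.62472411e-01,  1.64871124e-03],
       [ 1.29161398e-04,  1.74941099e-03, -9.99998461e-01]]), 'contact_force': array([1.24401307, 0.25256966, 0.38859791]), 'wrist_torque': array([-0.04208603, -0.03989952, -0.00357941]), 'grasp_force': 0.0, 'gripper_width': 0.08529152959634166}
```

View pics/s0.png

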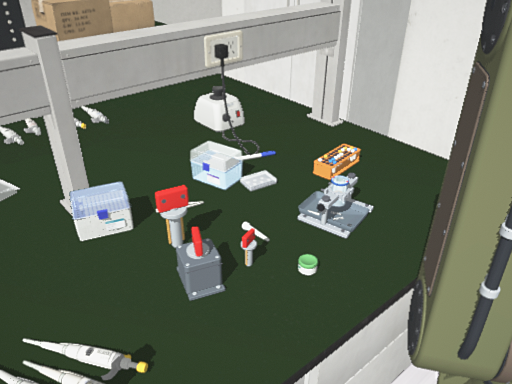

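View pics/t0.png

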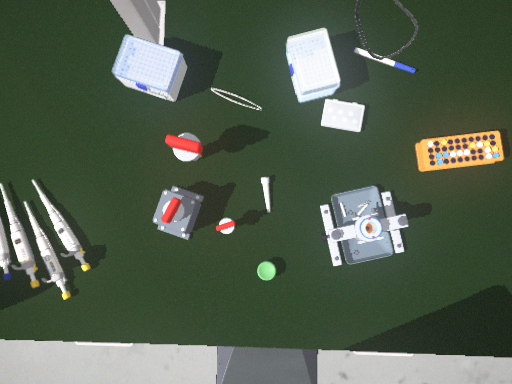

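Scene: the block with the red-handled rod is at top (178,212), the larger rod at (186,148) and the smaller at (227,226). The stand barrel is at (369,228). I'll enlarge both.

```bash
python3 - <<'E'
from h import *
t=cv2.imread('pics/t0.png'); s=cv2.imread('pics/s0.png')
def c(im,x,y,w,h): return cv2.resize(im[y:y+h,x:x+w],(400,300),interpolation=cv2.INTER_CUBIC)
cv2.imwrite('pics/c0.png',np.vstack([np.hstack([c(t,140,172,80,60),c(t,330,198,80,60)]),np.hstack([c(s,150,220,107,80),c(s,290,165,80,60)])]))
E
```

```text
(no output)
```

View pics/c0.png

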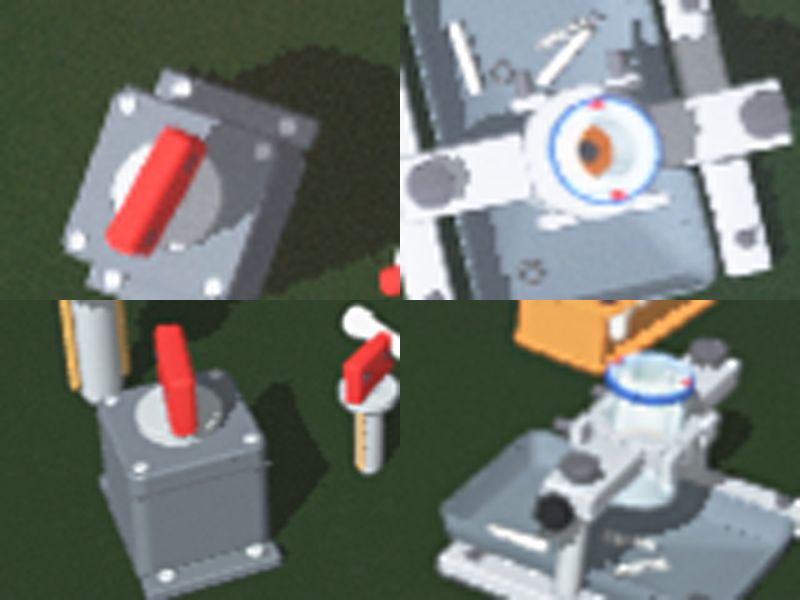

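Crops: collar centre top (173,211) and scene (198,250). Rim centre top (371,228) and scene (340,180.6), with red marks at top (369.4,218.8) and (373.4,237.2).

```bash
python3 - <<'E'
from h import *
print('collar',tri([('top',(173,211),None),('scene',(198.2,249.9),None)]),atz('top',(173,211),.080),atz('scene',(198.2,249.9),.08))
print('rim',tri([('top',(371,228.2),None),('scene',(340,180.6),None)]),atz('top',(371,228.2),.102),atz('scene',(340,180.6),.102))
a=atz('top',(369.4,218.8),.102);b=atz('top',(373.4,237.2),.102);print(a,b,np.degrees(np.arctan2(*(a-b)[1::-1])))
for p in [((172,128),(107,238)),((205,140),(143,254))]:
    a,b=[atz('top',(140+q[0]/5,172+q[1]/5),.189) for q in p];print(a,b,np.linalg.norm(a-b),np.degrees(np.arctan2(*(a-b)[1::-1])))
for q in [(128,103),(265,150),(212,288),(75,240)]: print(atz('top',(140+q[0]/5,172+q[1]/5),.072))
s=monitor.read_state();print(np.degrees(np.arctan2(s['orientation'][1],s['orientation'][0])))
E
```

```text
collar [0.53772984 0.19319837 0.07590593] [0.53820976 0.19314417 0.08      ] [0.53249621 0.19526553 0.08      ]
rim [ 0.51335969 -0.19400307  0.09634909] [ 0.5131977  -0.19283852  0.102     ] [ 0.50738764 -0.18584981  0.102     ]
[ 0.5310238 -0.1897902  0.102    ] [ 0.496241   -0.19737151  0.102     ] 12.295960534193116
[0.5570029  0.16867483 0.189     ] [0.51785266 0.19003202 0.189     ] 0.04459675706925013 -28.61330198229413
[0.55302876 0.15684951 0.189     ] [0.51255231 0.17711766 0.189     ] 0.04526743578057916 -26.598930605496747
[0.57533123 0.21130945 0.072     ]
[0.5575634  0.15514091 0.072     ]
[0.50179035 0.17442556 0.072     ]
[0.51968467 0.23041    0.072     ]
[-164.25301258  105.7469777   109.6872356 ]
```

```bash
python3 -m handwheel '[[[19,38,0],[0,0,-2.2],-1],[[19,38,0],[0,0,-2.2],-1],[[19,38,0],[0,0,-2.2],-1],[[19,38,0],[0,0,-2.2],-1],[[19,38,0],[0,0,-2.2],-1]]'; python3 -m handwheel '[[[19,38,0],[0,0,-2.2],-1],[[19,38,0],[0,0,-2.2],-1],[[19,38,0],[0,0,-2.2],-1],[[19,38,0],[0,0,-2.2],-1],[[19,38,0],[0,0,-2.2],-1]]'; python3 -m handwheel '[[[19,39,0],[0,0,-2.2],-1],[[19,39,0],[0,0,-2.2],-1],[[19,39,0],[0,0,-2.2],-1],[[19,39,0],[0,0,-2.2],-1],[[19,39,0],[0,0,-2.2],-1]]'; python3 -m handwheel '[[[19,39,0],[0,0,-2.2],-1],[[19,39,0],[0,0,-2.2],-1],[[19,39,0],[0,0,-2.2],-1],[[19,39,0],[0,0,-2.2],-1],[[0,0,0],[0,0,0],-1]]'; python3 - <<'E'
from h import *
a,s=save('wrist','w1.png'); print(s['tcp_pos'],s['joints'],s['orientation'],s['contact_force'])
cv2.imwrite('pics/w1c.png',cv2.resize(a[40:340,60:460],(800,600),interpolation=cv2.INTER_CUBIC))
E
```

```text
time: 0.6
tcp_pos: [0.2581, -0.3859, 0.2418]
orientation: [[-0.997, -0.081, -0.0], [-0.081, 0.997, 0.001], [0.0, 0.001, -1.0]]
contact_force: [1.0, 0.3, 1.3]
gripper_width: 0.0853
grasp_force: 0.0
time: 1.1
tcp_pos: [0.3531, -0.1958, 0.2421]
orientation: [[-0.994, 0.11, 0.0], [0.11, 0.994, 0.0], [-0.0, 0.0, -1.0]]
contact_force: [1.3, 0.1, -0.0]
gripper_width: 0.0853
grasp_force: 0.0
time: 1.6
tcp_pos: [0.4481, -0.0005, 0.2422]
orientation: [[-0.955, 0.297, 0.0], [0.297, 0.955, 0.0], [-0.0, 0.001, -1.0]]
contact_force: [0.7, -0.6, 0.7]
gripper_width: 0.0854
grasp_force: 0.0
time: 2.1
tcp_pos: [0.5243, 0.1571, 0.2393]
orientation: [[-0.899, 0.437, -0.004], [0.437, 0.899, -0.002], [0.003, -0.003, -1.0]]
contact_force: [-0.4, -0.3, -0.8]
gripper_width: 0.0854
grasp_force: 0.0
[0.52434023 0.15710905 0.23930427] [ 6.57493278e-01 -9.62247977e-02 -5.37877180e-02 -1.23236439e-03
 -1.61754797e+00 -2.68100232e+00] [[-0.89928159  0.43735027 -0.00416743]
 [ 0.4373597   0.89928512 -0.00166241]
 [ 0.00302065 -0.00331764 -0.99998993]] [-0.43607259 -0.33982205 -0.8481355 ]
```

View pics/w1c.png

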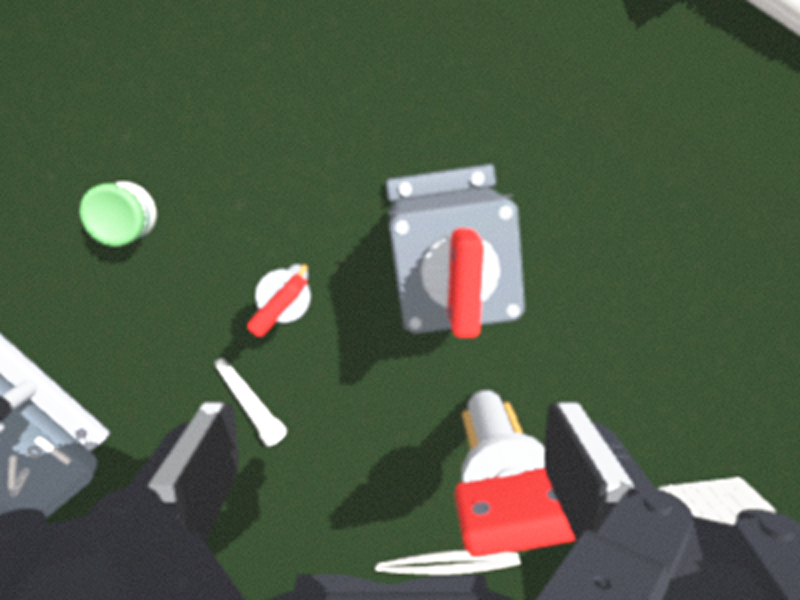

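The handle runs straight along the image at crop x≈466, y 230–337, and the collar centre is at (461,270).

```bash
python3 - <<'E'
from h import *
s=json.load(open('pics/w1.png.json'))
P=lambda u,v:(60+u/2,40+v/2)
c=P(461,270)
print('collar',atz('wrist',c,.08,s),tri([('wrist',c,s),('top',(173,211),None),('scene',(198.2,249.9),None)]),tri([('wrist',c,s),('top',(173,211),None)]))
q=np.array([atz('wrist',P(*u),.072,s) for u in[(402,227),(506,212),(514,311),(415,323)]]);print('screws',q,q.mean(0))
for e in [((453,233),(451,337)),((480,233),(481,337))]:
    a,b=[atz('wrist',P(*u),.116,s) for u in e];print(a,b,(a+b)/2,np.degrees(np.arctan2(*(b-a)[1::-1])))
print('smallrod',atz('wrist',P(283,295),.05,s),'bigrod',atz('top',(186,148),.1))
E
```

```text
collar [0.53709695 0.19423324 0.08      ] [0.53786953 0.19356814 0.07600862] [0.53846653 0.19421629 0.07516065]
screws [[0.50207301 0.17438983 0.072     ]
 [0.51976922 0.23014844 0.072     ]
 [0.57602041 0.21247786 0.072     ]
 [0.55739292 0.156611   0.072     ]] [0.53881389 0.19340678 0.072     ]
[0.50803262 0.19784976 0.116     ] [0.55684513 0.17521615 0.116     ] [0.53243887 0.18653296 0.116     ] -24.87643349841377
[0.51369845 0.20953585 0.116     ] [0.56353271 0.18904925 0.116     ] [0.53861558 0.19929255 0.116     ] -22.3472981304146
smallrod [0.51196112 0.08716535 0.05      ] bigrod [0.66198391 0.16809872 0.1       ]
```

```bash
python3 -m handwheel '[[[7,18,0],[0,0,0],-1],[[7,18,0],[0,0,0],-1],[[0,0,-30],[0,0,0],-1],[[0,0,-40],[0,0,0],-1],[[0,0,-30],[0,0,0],-1]]'; python3 - <<'E'
from h import *
a,s=save('wrist','w2.png'); print(s['tcp_pos'],s['joints'],s['orientation'],s['contact_force'])
cv2.imwrite('pics/w2c.png',cv2.resize(a[84:384,60:460],(800,600),interpolation=cv2.INTER_CUBIC))
E
```

```text
time: 2.65
tcp_pos: [0.537, 0.1886, 0.1401]
orientation: [[-0.898, 0.44, -0.001], [0.44, 0.898, -0.0], [0.001, -0.001, -1.0]]
contact_force: [1.0, -0.3, -0.9]
gripper_width: 0.085
grasp_force: 0.0
[0.53696796 0.18864527 0.14005958] [ 6.89798157e-01 -2.80977924e-02 -1.69313258e-01 -9.00976485e-04
 -1.43076521e+00 -2.71556532e+00] [[-8.98217380e-01  4.39549025e-01 -1.48128821e-03]
 [ 4.39549593e-01  8.98218320e-01 -6.54767783e-05]
 [ 1.30173995e-03 -7.09912009e-04 -9.99998901e-01]] [ 0.95165456 -0.29766181 -0.90153467]
```

View pics/w2c.png

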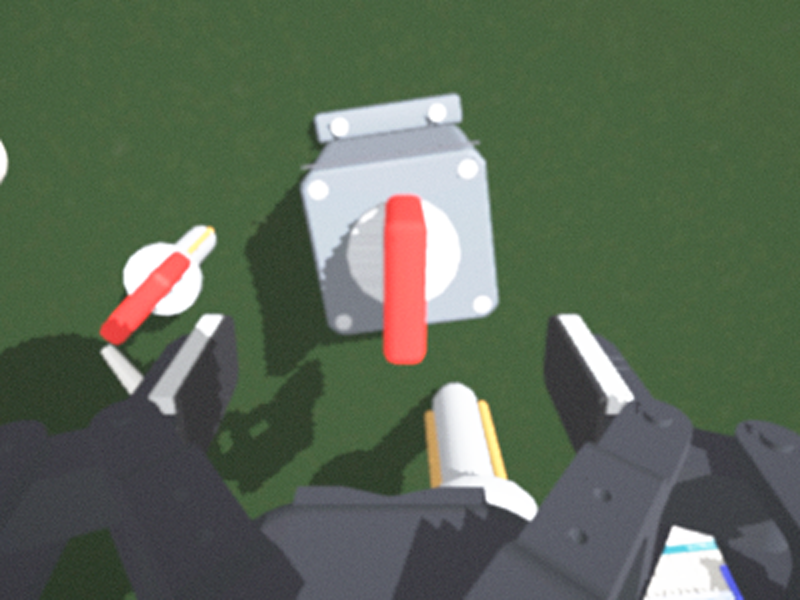

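The handle top is centred at crop (405,292) and the collar at (404,250). Both lie midway between the fingers (centre x≈390).

```bash
python3 - <<'E'
from h import *
s=json.load(open('pics/w2.png.json'));s1=json.load(open('pics/w1.png.json'))
P=lambda u,v:(60+u/2,84+v/2)
R=np.array(s['orientation']);p=np.array(s['tcp_pos'])
for n,u,z in(('collar',(404,250),.08),('top',(405,292),.116),('e1',(405,224),.116),('e2',(405,362),.116)):
    X=atz('wrist',P(*u),z,s);print(n,X,R.T@(X-p))
print(tri([('wrist',P(404,250),s),('wrist',(290.5,175),s1)]))
q=np.array([atz('wrist',P(*u),.072,s) for u in[(318,190),(467,168),(483,305),(344,322)]]);print('block',q.mean(0))
E
```

```text
collar [0.53613708 0.19456053 0.08      ] [0.00326818 0.00499062 0.06006035]
top [0.53591592 0.19404327 0.116     ] [0.00328633 0.00440324 0.02406075]
e1 [0.5150045  0.20402666 0.116     ] [0.02645753 0.00417891 0.02409108]
e2 [0.55942051 0.1828203  0.116     ] [-0.02275895  0.00465399  0.02402667]
[0.5379199  0.19410608 0.07610343]
block [0.53861175 0.19314604 0.072     ]
```

```bash
python3 -m handwheel '[[[-1,5.5,-10],[0,0,0],-1],[[0,0,-20],[0,0,0],-1],[[0,0,-13],[0,0,0],-1],[[0,0,0],[0,0,0],-1]]'; python3 -m handwheel '[[[0,0,0],[0,0,0],1],[[0,0,0],[0,0,0],1],[[0,0,0],[0,0,0],1],[[0,0,0],[0,0,0],1],[[0,0,0],[0,0,0],1]]'; python3 -m handwheel '[[[0,0,0],[0,0,0],1],[[0,0,0],[0,0,0],1],[[0,0,0],[0,0,0],1],[[0,0,0],[0,0,0],1],[[0,0,0],[0,0,0],1]]'
```

```text
time: 3.1
tcp_pos: [0.5363, 0.1948, 0.0984]
orientation: [[-0.898, 0.439, -0.002], [0.439, 0.898, -0.001], [0.001, -0.001, -1.0]]
contact_force: [-0.3, 0.5, -0.4]
gripper_width: 0.0856
grasp_force: 0.0
time: 3.6
tcp_pos: [0.537, 0.195, 0.0997]
orientation: [[-0.898, 0.439, 0.001], [0.439, 0.898, 0.0], [-0.0, 0.0, -1.0]]
contact_force: [1.0, 3.2, 7.5]
gripper_width: 0.0129
grasp_force: 61.3
time: 4.1
tcp_pos: [0.537, 0.1951, 0.0997]
orientation: [[-0.898, 0.439, 0.001], [0.439, 0.898, 0.0], [-0.0, 0.0, -1.0]]
contact_force: [-0.7, -0.7, 4.8]
gripper_width: 0.0132
grasp_force: 59.1
```

```bash
python3 -m handwheel '[[[0,0,10],[0,0,0],1],[[0,0,20],[0,0,0],1],[[0,0,30],[0,0,0],1],[[0,0,30],[0,0,0],1],[[0,0,30],[0,0,0],1]]';python3 -m handwheel '[[[0,0,20],[0,0,0],1],[[0,0,0],[0,0,0],1],[[0,0,0],[0,0,0],1]]'; python3 - <<'E'
from h import *
a,s=save('wrist','w3.png'); print(s['tcp_pos'],s['joints'],s['orientation'],s['contact_force'],s['gripper_width'])
b,_=save('scene','s3.png')
cv2.imwrite('pics/w3c.png',np.hstack([cv2.resize(a[184:384,155:355],(400,400),interpolation=cv2.INTER_CUBIC),cv2.resize(b[120:270,140:290],(400,400),interpolation=cv2.INTER_CUBIC)]))
E
```

```text
time: 4.6
tcp_pos: [0.5363, 0.1949, 0.2199]
orientation: [[-0.898, 0.439, -0.002], [0.439, 0.898, -0.0], [0.001, -0.001, -1.0]]
contact_force: [0.5, 0.3, -1.9]
gripper_width: 0.0127
grasp_force: 58.5
time: 4.9
tcp_pos: [0.5365, 0.1952, 0.2383]
orientation: [[-0.898, 0.439, -0.001], [0.439, 0.898, 0.0], [0.001, -0.0, -1.0]]
contact_force: [-0.2, 0.3, -3.5]
gripper_width: 0.013
grasp_force: 58.8
[0.53646365 0.19522116 0.23827276] [ 6.99653504e-01 -3.64631526e-02  1.21726445e-03 -1.19096836e-03
 -1.60935850e+00 -2.72521535e+00] [[-8.98382946e-01  4.39210663e-01 -1.44097757e-03]
 [ 4.39210650e-01  8.98384043e-01  3.42665328e-04]
 [ 1.44505352e-03 -3.25048008e-04 -9.99998903e-01]] [-0.17118599  0.28903074 -3.47334829] 0.013027572358364643
```

View pics/w3c.png

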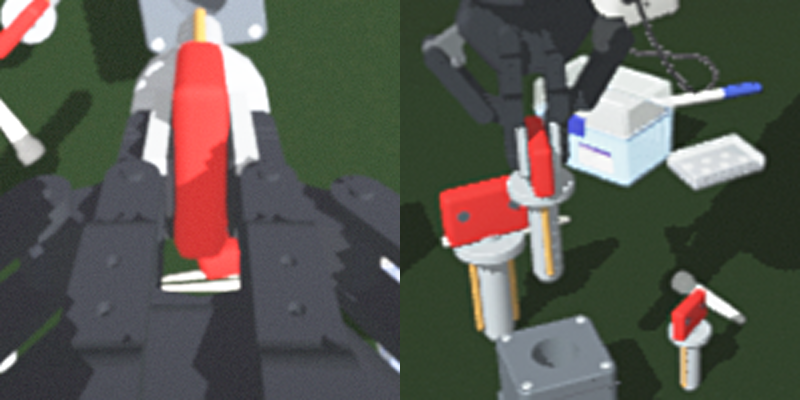

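```bash
python3 - <<'E'
from h import *
s=json.load(open('pics/w3.png.json'));R=np.array(s['orientation']);p=np.array(s['tcp_pos'])
z=p[2]+.0163
for u in((255.5,230),(255.5,309)): print(R.T@(atz('wrist',u,z,s)-p))
# collar circle left/right extremes ignored; collar front edge
print(R.T@(atz('wrist',(255.5,184+44/2),p[2]-.0197,s)-p))
# rod tip bottom in scene
P=lambda u,v:(140+u*150/400,120+v*150/400)
print('tip scene',atz('scene',P(549,272),.1416)) if 0 else None
for x in(-.003,0,.003):
    print(x,[np.round((np.array(proj('scene',p+R@np.array([x,0,h])))-[140,120])*400/150+[400,0],1) for h in(.0967,.0197)])
E
```

```text
[ 0.02337335 -0.00021978 -0.01626617]
[-0.02285827 -0.00014796 -0.016333  ]
[ 0.02154575 -0.00014018  0.0197312 ]
-0.003 [array([545.8, 271.4]), array([537.9, 175.6])]
0 [array([546.4, 273.8]), array([538.6, 177.9])]
0.003 [array([547.1, 276.3]), array([539.2, 180.1])]
```

```bash
python3 -m handwheel '[[[-2,-20,5],[0,0,2],1],[[-2,-40,5],[0,0,4],1],[[-3,-40,0],[0,0,4.5],1],[[-2,-40,0],[0,0,4.5],1],[[-3,-40,0],[0,0,4.5],1]]';python3 -m handwheel '[[[-2,-40,0],[0,0,4.5],1],[[-3,-40,0],[0,0,4.5],1],[[-2,-40,0],[0,0,4.5],1],[[-2,-40,0],[0,0,4],1],[[-2,-28,0],[0,0,1.4],1]]'; python3 -m handwheel '[[[0,-20,0],[0,0,0],1],[[0,0,0],[0,0,0],1],[[0,0,0],[0,0,0],1]]'; python3 - <<'E'
from h import *
a,s=save('wrist','w4.png'); print(s['tcp_pos'],s['joints'],s['orientation'],s['contact_force'],s['gripper_width'])
b,_=save('top','t4.png'); save('scene','s4.png')
cv2.imwrite('pics/w4c.png',cv2.resize(a[84:234,155:355],(800,600),interpolation=cv2.INTER_CUBIC))
E
```

```text
time: 5.5
tcp_pos: [0.524, 0.0136, 0.2477]
orientation: [[-0.994, 0.11, -0.002], [0.11, 0.994, -0.0], [0.002, -0.001, -1.0]]
contact_force: [1.2, 0.1, -1.8]
gripper_width: 0.0124
grasp_force: 58.7
time: 6.0
tcp_pos: [0.5128, -0.1751, 0.2476]
orientation: [[-0.977, -0.215, -0.003], [-0.215, 0.977, 0.0], [0.003, 0.001, -1.0]]
contact_force: [0.1, 0.3, -2.3]
gripper_width: 0.0129
grasp_force: 58.8
time: 6.3
tcp_pos: [0.5134, -0.193, 0.2478]
orientation: [[-0.977, -0.213, -0.002], [-0.213, 0.977, 0.001], [0.002, 0.001, -1.0]]
contact_force: [-0.9, 1.0, -1.7]
gripper_width: 0.0129
grasp_force: 58.9
[ 0.51339467 -0.19298942  0.24778197] [ 6.41989735e-03 -9.40421674e-02 -3.65641720e-02 -6.52136758e-04
 -1.63065548e+00 -1.36285329e+00] [[-9.77101358e-01 -2.12761008e-01 -2.38529308e-03]
 [-2.12763052e-01  9.77103618e-01  6.35668588e-04]
 [ 2.19543301e-03  1.12861488e-03 -9.99996953e-01]] [-0.86284212  1.00835739 -1.65747633] 0.012927946268665424
```

View pics/w4c.png

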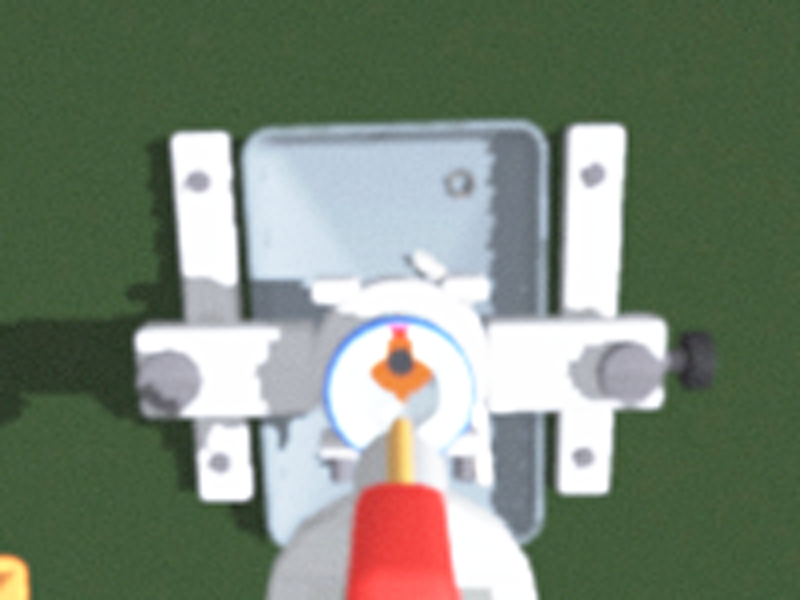

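The rim is at crop x 325–475, top edge y 317, with the red mark at (399,331). The rib, at x≈401, is in line with it.

```bash
python3 - <<'E'
from h import *
s=json.load(open('pics/w4.png.json'));R=np.array(s['orientation']);p=np.array(s['tcp_pos'])
P=lambda u,v:(155+u/4,84+v/4)
T=lambda u,v,z:R.T@(atz('wrist',P(u,v),z,s)-p)
for n,u in(('L',(325,392)),('R',(475,392)),('top',(400,316)),('mark',(399,331)),('rib',(401,425))): print(n,T(*u,.102))
for u in((137,328),(315,322),(490,318),(665,316),(140,418),(662,408)): print('beam',T(*u,.086))
a=cv2.imread('pics/t4.png')
print('rod tip',p+R@[0,0,.0967], 'collar top view')
E
```

```text
L [ 1.40780568e-04 -2.01773491e-02  1.45759948e-01]
R [0.00016638 0.02034341 0.14580574]
top [2.10318138e-02 6.09785690e-05 1.45828655e-01]
mark [ 0.01698604 -0.00020029  0.14581948]
rib [-0.00921398  0.00036353  0.14576259]
beam [ 0.01408788 -0.07359114  0.16173033]
beam [ 0.01584845 -0.0237116   0.16179049]
beam [0.01702145 0.02521736 0.16184829]
beam [0.01761018 0.07405961 0.16190471]
beam [-0.01234433 -0.07472632  0.16167102]
beam [-0.00924377  0.07529902  0.16184715]
rod tip [ 0.51316401 -0.19292795  0.15108226] collar top view
```

```bash
python3 -m handwheel '[[[-0.8,0,-10],[0,0,1.2],1],[[0,0,-20],[0,0,0],1],[[0,0,-14],[0,0,0],1],[[0,0,0],[0,0,0],1],[[0,0,0],[0,0,0],1]]'; python3 - <<'E'
from h import *
a,s=save('wrist','w5.png'); b,_=save('scene','s5.png'); t,_=save('top','t5.png'); print(s['tcp_pos'])
cv2.imwrite('pics/w5c.png',np.hstack([cv2.resize(a[144:264,195:315],(400,400),interpolation=cv2.INTER_CUBIC),cv2.resize(b[120:220,290:390],(400,400),interpolation=cv2.INTER_CUBIC)]))
E
```

```text
time: 6.95
tcp_pos: [0.513, -0.1929, 0.2053]
orientation: [[-0.972, -0.235, -0.001], [-0.235, 0.972, -0.0], [0.001, -0.0, -1.0]]
contact_force: [0.2, 0.4, -1.3]
gripper_width: 0.0132
grasp_force: 58.8
[ 0.51295283 -0.19291281  0.20528345]
```

View pics/w5c.png

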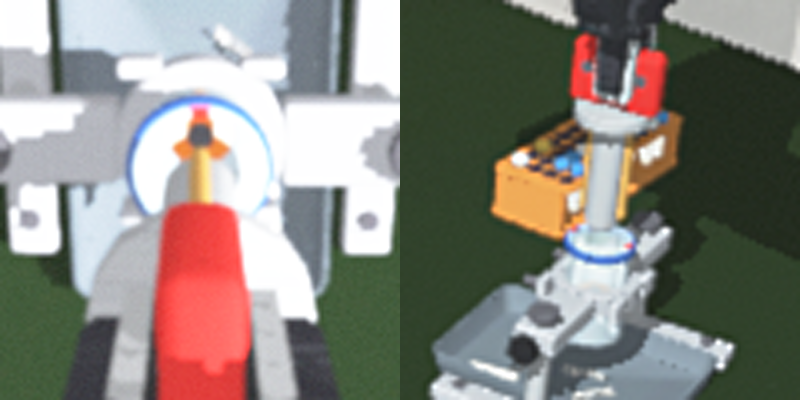

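Alignment looks good in both views: rod axis x≈601 against rim centre 600 in scene, and rib 202 against mark 201 in wrist. Descending in small steps.

```bash
python3 -m handwheel '[[[-0.5,0,-4],[0,0,0],1],[[0,0,-4],[0,0,0],1],[[0,0,-4],[0,0,0],1],[[0,0,-3],[0,0,0],1],[[0,0,0],[0,0,0],1]]'; python3 -m handwheel '[[[0,0,-3],[0,0,0],1],[[0,0,-3],[0,0,0],1],[[0,0,0],[0,0,0],1]]'
```

```text
time: 7.6
tcp_pos: [0.5123, -0.1929, 0.1895]
orientation: [[-0.972, -0.234, -0.001], [-0.234, 0.972, 0.0], [0.001, 0.001, -1.0]]
contact_force: [-1.0, -0.0, -2.2]
gripper_width: 0.0135
grasp_force: 58.9
time: 7.9
tcp_pos: [0.5123, -0.1929, 0.1837]
orientation: [[-0.972, -0.234, -0.001], [-0.234, 0.972, 0.0], [0.001, 0.001, -1.0]]
contact_force: [-0.4, 0.4, -1.2]
gripper_width: 0.0131
grasp_force: 58.9
```

```bash
python3 -m handwheel '[[[0,0,-4],[0,0,0],1],[[0,0,-4],[0,0,0],1],[[0,0,-3],[0,0,0],1],[[0,0,-3],[0,0,0],1],[[0,0,0],[0,0,0],1]]'; python3 -m handwheel '[[[0,0,-3],[0,0,0],1],[[0,0,-3],[0,0,0],1],[[0,0,-4],[0,0,0],1],[[0,0,0],[0,0,0],1]]'
```

```text
time: 8.4
tcp_pos: [0.5123, -0.1929, 0.1696]
orientation: [[-0.972, -0.234, -0.001], [-0.234, 0.972, 0.0], [0.001, 0.001, -1.0]]
contact_force: [-0.3, 0.5, -2.2]
gripper_width: 0.0129
grasp_force: 58.9
time: 8.8
tcp_pos: [0.5128, -0.1932, 0.1607]
orientation: [[-0.972, -0.234, 0.001], [-0.234, 0.972, -0.001], [-0.001, -0.001, -1.0]]
contact_force: [0.6, -0.8, -0.3]
gripper_width: 0.0131
grasp_force: 59.1
```

```bash
python3 -m handwheel '[[[0,0,-4],[0,0,0],1],[[0,0,-4],[0,0,0],1],[[0,0,-4],[0,0,0],1],[[0,0,-4],[0,0,0],1],[[0,0,0],[0,0,0],1]]'; python3 -m handwheel '[[[0,0,-3],[0,0,0],1],[[0,0,-3],[0,0,0],1],[[0,0,-3],[0,0,0],1],[[0,0,-2],[0,0,0],1],[[0,0,0],[0,0,0],1]]'
```

```text
time: 9.3
tcp_pos: [0.513, -0.1931, 0.1454]
orientation: [[-0.972, -0.234, 0.002], [-0.234, 0.972, -0.001], [-0.002, -0.001, -1.0]]
contact_force: [-0.0, -0.2, 3.8]
gripper_width: 0.013
grasp_force: 59.6
time: 9.8
tcp_pos: [0.5121, -0.1929, 0.132]
orientation: [[-0.972, -0.234, -0.002], [-0.234, 0.972, 0.0], [0.002, 0.001, -1.0]]
contact_force: [0.5, -1.6, -3.3]
gripper_width: 0.0128
grasp_force: 58.8
```

```bash
python3 -m handwheel '[[[0,0,-1.5],[0,0,0],1],[[0,0,-1],[0,0,0],1],[[0,0,0],[0,0,0],1]]'; python3 - <<'E'
from h import *
b,s=save('scene','s6.png'); t,_=save('top','t6.png'); print(s['tcp_pos'],s['contact_force'])
cv2.imwrite('pics/w6c.png',np.hstack([cv2.resize(t[178:278,320:420],(400,400),interpolation=cv2.INTER_CUBIC),cv2.resize(b[140:240,290:390],(400,400),interpolation=cv2.INTER_CUBIC)]))
E
```

```text
time: 10.1
tcp_pos: [0.5123, -0.193, 0.1303]
orientation: [[-0.972, -0.234, -0.001], [-0.234, 0.972, 0.0], [0.001, 0.0, -1.0]]
contact_force: [-0.5, -0.5, -2.8]
gripper_width: 0.0128
grasp_force: 58.8
[ 0.51229644 -0.1929587   0.13034926] [-0.47729002 -0.50452021 -2.8396547 ]
```

View pics/w6c.png

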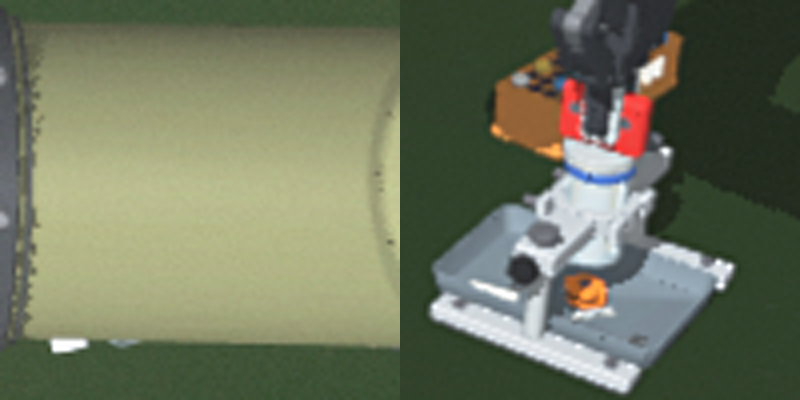

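The seal is in the tray (orange, crop (585,292) of the scene view). Lifting out and returning.

```bash
python3 -m handwheel '[[[0,0,10],[0,0,0],1],[[0,0,20],[0,0,0],1],[[0,0,25],[0,0,0],1],[[0,0,25],[0,0,0],1],[[0,0,20],[0,0,0],1]]';python3 -m handwheel '[[[0,0,18],[0,0,0],1],[[0,0,0],[0,0,0],1],[[2,20,0],[0,0,-2],1],[[3,40,0],[0,0,-4],1],[[3,40,0],[0,0,-4],1]]';python3 -m handwheel '[[[3,40,0],[0,0,-4.5],1],[[3,40,0],[0,0,-4.5],1],[[3,40,0],[0,0,-4.5],1],[[3,40,0],[0,0,-4.5],1],[[3,40,0],[0,0,-4.5],1]]'; python3 -m handwheel '[[[2,40,0],[0,0,-4],1],[[1,30,0],[0,0,-3],1],[[0,16,0],[0,0,0],1],[[0,0,0],[0,0,0],1],[[0,0,0],[0,0,0],1]]'
```

```text
time: 10.7
tcp_pos: [0.513, -0.1929, 0.2337]
orientation: [[-0.972, -0.234, 0.003], [-0.234, 0.972, -0.0], [-0.003, -0.001, -1.0]]
contact_force: [0.3, -0.7, -1.6]
gripper_width: 0.0132
grasp_force: 59.0
time: 11.2
tcp_pos: [0.5203, -0.092, 0.2479]
orientation: [[-0.998, -0.057, -0.001], [-0.057, 0.998, 0.001], [0.001, 0.001, -1.0]]
contact_force: [0.7, 0.1, -2.3]
gripper_width: 0.0131
grasp_force: 59.0
time: 11.7
tcp_pos: [0.5352, 0.1089, 0.2482]
orientation: [[-0.945, 0.328, -0.0], [0.328, 0.945, 0.001], [0.0, 0.0, -1.0]]
contact_force: [-0.1, -0.3, -2.3]
gripper_width: 0.0129
grasp_force: 58.9
time: 12.2
tcp_pos: [0.5384, 0.1928, 0.2484]
orientation: [[-0.9, 0.437, -0.001], [0.437, 0.9, -0.0], [0.0, -0.001, -1.0]]
contact_force: [-0.3, -1.1, -2.2]
gripper_width: 0.0128
grasp_force: 58.9
```

```bash
python3 -m handwheel '[[[0,0.5,-20],[0,0,0],1],[[0,0,-30],[0,0,0],1],[[0,0,-20],[0,0,0],1],[[0,0,-6],[0,0,0],1],[[0,0,-6],[0,0,0],1]]'; python3 -m handwheel '[[[0,0,-6],[0,0,0],1],[[0,0,-6],[0,0,0],1],[[0,0,0],[0,0,0],1]]'
```

```text
time: 12.7
tcp_pos: [0.5389, 0.1926, 0.1672]
orientation: [[-0.899, 0.438, 0.001], [0.438, 0.899, -0.0], [-0.001, 0.0, -1.0]]
contact_force: [-0.2, -0.2, -1.1]
gripper_width: 0.013
grasp_force: 58.9
time: 13.0
tcp_pos: [0.5383, 0.1934, 0.1543]
orientation: [[-0.899, 0.438, -0.001], [0.438, 0.899, 0.0], [0.001, -0.0, -1.0]]
contact_force: [0.1, 0.1, -2.7]
gripper_width: 0.013
grasp_force: 58.9
```

Tip and ribs are inside the hole with no contact. Continuing down.

```bash
python3 -m handwheel '[[[0,0,-12],[0,0,0],1],[[0,0,-15],[0,0,0],1],[[0,0,-12],[0,0,0],1],[[0,0,-8],[0,0,0],1],[[0,0,0],[0,0,0],1]]'; python3 -m handwheel '[[[0,0,-3],[0,0,0],1],[[0,0,-2],[0,0,0],1],[[0,0,-1],[0,0,0],1],[[0,0,0],[0,0,0],1]]'
```

```text
time: 13.5
tcp_pos: [0.5377, 0.1931, 0.1056]
orientation: [[-0.899, 0.438, -0.003], [0.438, 0.899, -0.002], [0.002, -0.003, -1.0]]
contact_force: [-0.4, 0.3, -2.6]
gripper_width: 0.0131
grasp_force: 59.0
time: 13.9
tcp_pos: [0.5386, 0.1936, 0.1019]
orientation: [[-0.899, 0.438, 0.0], [0.438, 0.899, 0.0], [-0.0, 0.0, -1.0]]
contact_force: [0.2, -0.2, -1.9]
gripper_width: 0.0129
grasp_force: 59.0
```

```bash
python3 -m handwheel '[[[0,0,-1],[0,0,0],1],[[0,0,0],[0,0,0],1],[[0,0,0],[0,0,0],1]]'; python3 -m handwheel '[[[0,0,-1],[0,0,0],1],[[0,0,0],[0,0,0],1],[[0,0,0],[0,0,0],1]]'
```

```text
time: 14.2
tcp_pos: [0.5385, 0.1935, 0.1008]
orientation: [[-0.899, 0.438, 0.0], [0.438, 0.899, 0.0], [-0.0, 0.0, -1.0]]
contact_force: [0.2, 0.1, -2.6]
gripper_width: 0.013
grasp_force: 59.0
time: 14.5
tcp_pos: [0.5386, 0.1935, 0.0998]
orientation: [[-0.899, 0.438, 0.0], [0.438, 0.899, 0.0], [-0.0, 0.0, -1.0]]
contact_force: [0.4, 0.2, -2.3]
gripper_width: 0.0129
grasp_force: 59.1
```

```bash
python3 -m handwheel '[[[0,0,-1],[0,0,0],1],[[0,0,0],[0,0,0],1],[[0,0,0],[0,0,0],1]]'; python3 -m handwheel '[[[0,0,-0.7],[0,0,0],1],[[0,0,0],[0,0,0],1],[[0,0,0],[0,0,0],1]]'
```

```text
time: 14.8
tcp_pos: [0.5386, 0.1936, 0.0997]
orientation: [[-0.899, 0.438, 0.001], [0.438, 0.899, 0.0], [-0.001, 0.0, -1.0]]
contact_force: [-4.4, -0.8, 5.7]
gripper_width: 0.0136
grasp_force: 59.9
time: 15.1
tcp_pos: [0.5386, 0.1935, 0.0997]
orientation: [[-0.899, 0.437, 0.001], [0.437, 0.899, 0.0], [-0.001, 0.001, -1.0]]
contact_force: [-6.7, -1.3, 8.4]
gripper_width: 0.0129
grasp_force: 60.6
```

```bash
python3 -m handwheel '[[[0,0,1],[0,0,0],1],[[0,0,0],[0,0,0],-1],[[0,0,0],[0,0,0],-1],[[0,0,0],[0,0,0],-1],[[0,0,0],[0,0,0],-1]]'; python3 -m handwheel '[[[0,0,0],[0,0,0],-1],[[0,0,0],[0,0,0],-1],[[0,0,10],[0,0,0],-1],[[0,0,20],[0,0,0],-1],[[0,0,30],[0,0,0],-1]]';  python3 -m handwheel '[[[0,0,40],[0,0,0],-1],[[0,-30,40],[0,0,0],-1],[[-20,-50,0],[0,0,0],-1],[[-20,-40,0],[0,0,0],-1],[[0,0,0],[0,0,0],-1]]'; python3 - <<'E'
from h import *
a,s=save('wrist','w7.png'); t,_=save('top','t7.png'); b,_=save('scene','s7.png');print(s['tcp_pos'])
r=lambda i,x,y,w,h:cv2.resize(i[y:y+h,x:x+w],(400,300),interpolation=cv2.INTER_CUBIC)
cv2.imwrite('pics/f.png',np.vstack([np.hstack([r(t,100,90,320,240),r(t,140,172,80,60)]),np.hstack([r(b,150,140,240,180),r(b,150,220,107,80)])]))
E
```

```text
time: 15.6
tcp_pos: [0.5385, 0.1935, 0.0988]
orientation: [[-0.899, 0.438, -0.0], [0.438, 0.899, -0.0], [0.0, -0.0, -1.0]]
contact_force: [-0.9, 0.5, -0.4]
gripper_width: 0.07
grasp_force: 0.0
time: 16.1
tcp_pos: [0.5378, 0.1931, 0.1588]
orientation: [[-0.899, 0.438, -0.002], [0.438, 0.899, -0.001], [0.002, -0.002, -1.0]]
contact_force: [1.2, 0.5, 0.3]
gripper_width: 0.0853
grasp_force: 0.0
time: 16.6
tcp_pos: [0.4989, 0.0739, 0.2418]
orientation: [[-0.898, 0.44, 0.004], [0.44, 0.898, 0.001], [-0.003, 0.003, -1.0]]
contact_force: [0.5, -0.4, -0.2]
gripper_width: 0.0851
grasp_force: 0.0
[0.49891909 0.07385392 0.24181823]
```

View pics/f.png

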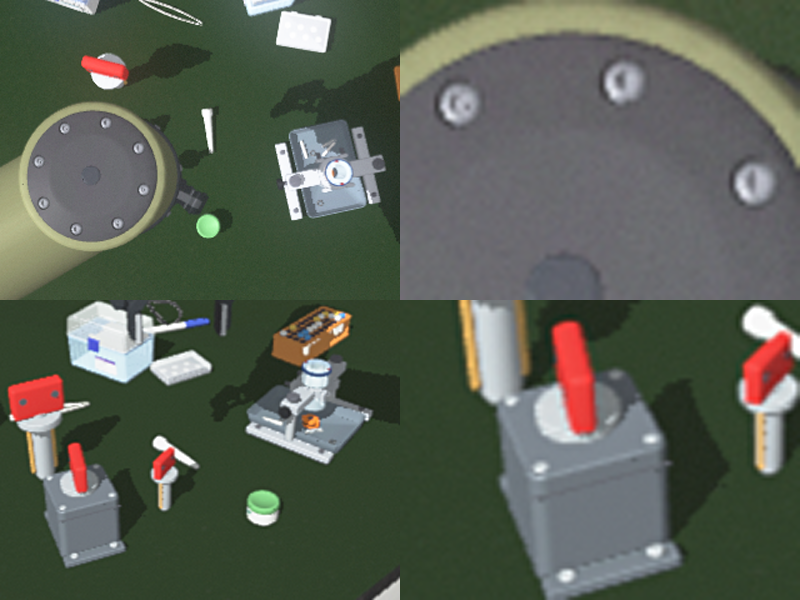

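The rod stands seated and upright in the block, the seal lies in the tray at (313,422), and everything else is where it was.

```bash
python3 -c "
from cell import order
print(order.finish_job())"
```

```text
the job is handed in; nothing more can be done
None
```

The seal was pushed out into the parts tray, the push-out rod is standing fully back in its block, the other things look undisturbed in the last pictures, and the job was handed in at about 17 s.

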